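# Put stamp and eraser away in the desk drawer

## Robot

A 6-joint arm with a two-finger parallel gripper is mounted at the origin on the work surface. World frame = base frame: x ahead of the robot, y to its left, z up, the work surface at z = 0. Lengths are in m, angles in rad, forces in N, time in s.
With the tool pointing down it reaches from about 0.225 to 0.725 m from the base axis. Payload 3.1 kg.
Tool frame: the origin (TCP) lies at the very end of the fingers, on their centre line; the grasp point (between the pads) lies 19 mm behind it; z points along the fingers, y is the line along which they close (so a half turn about z gives the same grasp; the last joint's range is limited). The gripper opens to 85 mm and grips with 20 to 120 N. Pads are 22 mm wide; open, the fingers measure 114 mm over their backs; the gripper's body (76 mm by 85 mm) begins 54 mm behind the grasp point. The pads swing forward as they close: fully open they stand 13 mm farther back than shut.
Start: joints at [-1.259, 0.048, 0.099, 1.622, 0, 1.443], TCP at [0.224, -0.475, 0.231] pointing down, gripper open.
Joint ranges: [-2.91, 2.91], [-0.99, 1.94], [-1.21, 1.42], [-2.12, 2.29], [-1.49, 1.47], [-3.14, 3.14]. Speed limits (rad/s): [2.79, 2.79, 3.14, 3.14, 3.14, 3.14].

## Interface

Orientations are given as a rotation vector (axis times angle).
In Python, from workcell import sensors, cams, bot gives the robot as it stands. The module is installed in compiled form; this text tells all that it offers.
- The arm moves only by the tool apply_moves, never from a script. Its arguments are lists of equal length, an entry for each row: "travel": the shift along the world's x, y, z in units of 50 mm (1.0 is 50 mm), a list of three; "delta_rot": the turn, a rotation vector about the world's x, y, z in units of 8 degrees (1.0 is 8 degrees), a list of three. A call has 1 to 12 rows; each row is the pose to reach, as a shift and turn from the pose commanded when the call began; what a row does not reach only later rows make up. A row lasts 1/10 s, in which the tool goes at most 50 mm and 8.59 degrees, less where a joint would pass 70% of its speed; a pose out of reach is approached as far as the arm can. A call with a gripper value outside its range is refused whole. "jaw" is the closure, from 0 (fully open) to 1 (shut), set as the call begins (left out, the last holds). The fingers move at their own pace and stop on an object; "force" is the grip in N (left out, the last holds). Time passes only in rows, so rows that repeat a pose let the fingers close. It gives the time, the measured TCP pose, the force, the opening and the grip force at its end, in the units of the state.
- sensors.get_state(): the state, without advancing time (a new reading comes with each control period).
- cams.snapshot(name): name is "side" or "top"; returns a dict with "pixels" (384x512x3 uint8, red, green, blue), "K" (3x3 intrinsics, pixels), "extrinsics" (4x4, takes a point from camera to world coordinates). Camera axes: x right, y down, z forward; pixel columns grow to the right and rows downward; lengths in m; the calibration is good to about 2 mm. A picture is of the moment at which its call begins. There is no depth.
- bot.sign_off(): hands the job in; it is judged then, once.
The state is a dict: "t": time; "joint_positions": joint angles; "joint_velocities": joint speeds; "joint_efforts": joint torques, N m; "tcp_pos": TCP position; "orientation": TCP orientation; "force": force on the tool from outside, world axes, zero at the start; "moment": the same for the moment, N m; "grip_width": opening from 0.0 (shut) to 1.0 (fully open); "grip_force": force on a finger pad.
Only numpy, scipy, OpenCV 4.12 (cv2) and the standard library are available. Lean on these libraries where they do the work, as an engineer would, in place of code of your own. Each camera call takes 0.05 s, during which the arm holds its last target. There are 200 camera calls.

## Task

Take the wooden hand stamp and the longer of the two white erasers out of the sloped desk caddy and put them in the open drawer's front compartments: the stamp standing upright on its base in the left one, the long eraser lying flat in the right one (left and right as seen from the robot). Then push the drawer home, without slamming it, until it clicks in and stays fully shut. Leave the short eraser in its bay and do not disturb the pen cup or the plant.

Things in the scene. Friction and masses are not known exactly. Their poses are not given: they have to be found in the camera images.
- caddy: Light-wood desk caddy fixed to the desk, 268 mm wide (y). Origin: centre of footprint at desk level; x points away from its low front side, y left, z up. One row of three open bays, 84 mm wide inside, centred at y = +88, 0, -88 mm. Their common floor slopes up towards +x at 32 degrees (0.5585 rad): upward normal (-0.530, 0, 0.848).
- slope_foot (a point): Middle of the low edge of the caddy's sloping floor (caddy axes; at x = -50, y = 0, z = 22 mm of the caddy). From here the floor runs 90 mm up the slope. Walls stand square to the floor, 4 mm thick: lip at the low end 16 mm high, dividers and sides 22 mm, wall at the high end 12 mm.
- bar (a point): Middle of the caddy's steel carrying bar above the bays (x = -49, z = 186 mm of the caddy): 7 mm thick, along y to +-134 mm; at each end a 7 mm rod runs straight back to x = 40, z = 85 mm, then down to the desk. It blocks a gripper coming straight down; a tool square to the sloping floor passes below it, on the robot's side.
- stamp: Dark-wood hand stamp, about 30 g: base 54 x 22 x 12 mm (x, y, z), upright round handle 16 mm in diameter on its middle, 43 mm high in all. Origin: centre of the underside, z along the handle. Starts in one of the three bays, base flat on the slope, x up the slope, within 5 mm of the bay's middle in y, lower end at the lip.
- eraser_long: White plastic eraser, the longer of two, 54 x 24 x 16 mm (x, y, z), about 30 g. Origin: centre of its underside. Starts in one of the bays in the same way as the stamp, flat on the slope, x up the slope.
- eraser_short: White plastic eraser, the shorter one, 36 x 24 x 16 mm (x, y, z), about 20 g. Origin: on its underside, 27 mm from its lower end and 9 mm from its upper end. Lies in the remaining bay and must stay there.
- unit: Grey drawer unit fixed to the desk, 170 mm deep (x), 214 mm wide, 78 mm high, one drawer that slides out along -x. Origin: middle of its front face at desk level; x points into the unit, away from the robot, y left, z up. It stands left or right on the desk, the caddy on the other side.
- drawer (a joint): How far the drawer is out, in m: 0 shut, 0.14 fully open; starts 0.095 to 0.125. Friction about 1.2 N; from about 10 mm to 5 mm before shut a sprung catch resists by a few newtons more, then clicks, draws the drawer shut and holds it.
- front (a point): Middle of the outer face of the drawer's grey front panel (unit's axes), 39 mm above the desk; moves with the drawer and is flush with the unit's front face when shut. Panel: 202 mm wide, 10 mm thick, from 10 to 68 mm above the desk.
- tab (a point): Middle of the outer face of the drawer's steel pull tab: a bar 44 mm wide (y), 10 mm high, that stands 10 mm out from the middle of the front panel, 46 mm above the desk. Unit's axes; moves with the drawer.
- bay_left (a point): Centre of the floor of the drawer's left front compartment (nearer +y), 12 mm above the desk, 46 mm behind the front's outer face; unit's axes; moves with the drawer. 72 mm long (x), 92 mm wide (y); the divider between the two and the partition behind stand 22 mm above the floor, the front panel 56 mm. An ink pad and a note pad are fixed behind the partition.
- bay_right (a point): Centre of the floor of the drawer's right front compartment (nearer -y), the same in size and axes.
- pen_cup: Dark steel pen cup with pens, loose, 66 mm in diameter, 160 mm high to the pens' tips, standing between the caddy and the drawer unit. Origin: centre of its underside. A bystander.
- plant: Small plant in a terracotta pot, loose, 68 mm in diameter, about 130 mm high. Origin: centre of its underside. A bystander, behind the work.
There are look-alikes about, which are no part of the job. What is shaped like the eraser_long but blue or purple is not meant. There is more than one size of the stamp; the job needs the middle-sized.

How it is judged:
By the outcome, as a careful person would: the job done as asked, in the order asked, and still so for the second after the job is handed in, with the robot touching nothing.
It also fails if it takes over 70 s, if anything falls off the work surface, if the arm or the gripper's body presses on something with over 40 N, if the wrist force passes 120 N, or if a joint passes its speed limit or range.

## Working session

There is one attempt and no reset: what is moved stays moved. The work goes in short steps, Python scripts to look and compute and a tool call to move; the robot and the scene stay as the last step left them, time stands still between calls to the robot, and variables do not carry over. Pictures are saved under pics/ and viewed, at most 10 in all, crops included, and the job is handed in when it is done.

Besides the shell and the picture viewer there is one more tool, called after ">>>" as name(argument=value, ...) on one line, values as JSON. apply_moves: Moves the arm, as the interface text tells. Its arguments: {"type":"object","properties":{"travel":{"type":"array"},"delta_rot":{"type":"array"},"jaw":{"type":"number"},"force":{"type":"number"}},"required":["travel","delta_rot"]}

```bash
mkdir -p pics; python3 - <<'E'
from workcell import sensors,cams,bot
import cv2,numpy as np,pickle
s=sensors.get_state(); print({k:np.round(v,4).tolist() for k,v in s.items()})
for n in("top","side"):
    d=cams.snapshot(n); cv2.imwrite(f"pics/{n}0.png",cv2.resize(d["pixels"][:,:,::-1],(768,576),interpolation=cv2.INTER_CUBIC))
    pickle.dump(d,open(f"{n}0.pkl","wb")); print(n,np.round(d["K"],1).tolist(),np.round(d["extrinsics"],4).tolist())
E
```

```text
{'t': 0.0, 'joint_positions': [-1.2588, 0.0487, 0.0976, 1.622, -0.0, 1.443], 'joint_velocities': [-0.0008, -0.0007, -0.0025, -0.0001, 0.0016, -0.0005], 'joint_efforts': [0.0002, -33.878, 32.0017, 0.0203, -0.0002, 0.0], 'tcp_pos': [0.2233, -0.4744, 0.2301], 'orientation': [-3.0636, -0.6847, 0.0004], 'force': [-0.2774, -0.4885, 0.2591], 'moment': [-0.0322, -0.0018, 0.0277], 'grip_force': 0.0, 'grip_width': 0.9998}
top [[380.5, 0.0, 250.3], [0.0, 380.5, 197.4], [0.0, 0.0, 1.0]] [[-0.0099, -0.9947, 0.1025, 0.4368], [-0.9996, 0.0124, 0.0244, -0.0129], [-0.0256, -0.1022, -0.9944, 1.059], [0.0, 0.0, 0.0, 1.0]]
side [[465.2, 0.0, 255.8], [0.0, 465.2, 191.1], [0.0, 0.0, 1.0]] [[0.9735, -0.1314, 0.1871, 0.3588], [-0.228, -0.4978, 0.8368, -0.9414], [-0.0168, -0.8573, -0.5146, 0.6993], [0.0, 0.0, 0.0, 1.0]]
```

View pics/top0.png

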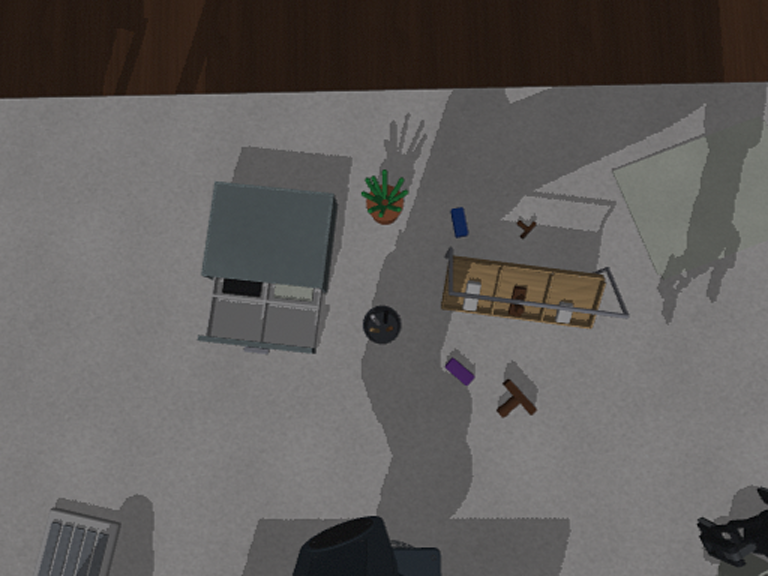

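View pics/side0.png

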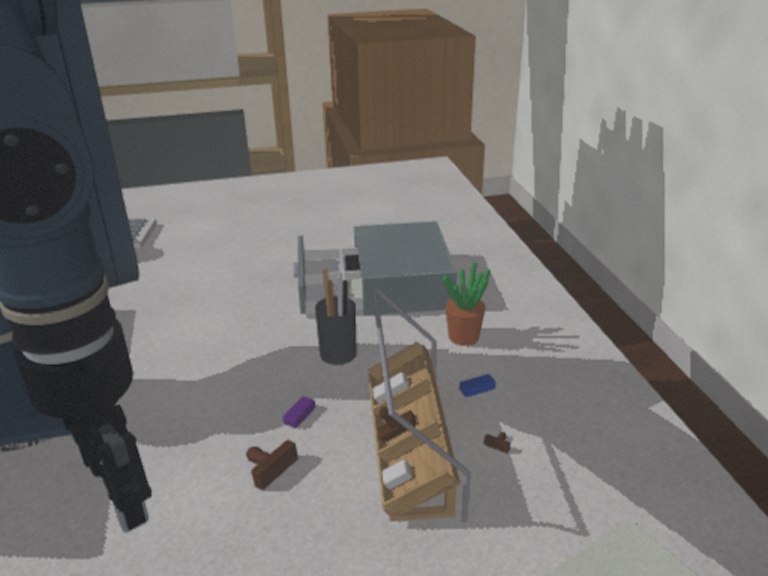

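```bash
python3 - <<'E'
import cv2,numpy as np,pickle
T=pickle.load(open("top0.pkl","rb"))["pixels"][:,:,::-1];S=pickle.load(open("side0.pkl","rb"))["pixels"][:,:,::-1]
def crop(I,u0,u1,v0,v1,k,step=10):
    c=cv2.resize(np.ascontiguousarray(I[v0:v1,u0:u1]),None,fx=k,fy=k,interpolation=cv2.INTER_CUBIC)
    c=cv2.convertScaleAbs(c,alpha=1.6)
    for u in range(-(-u0//step)*step,u1,step):
        cv2.line(c,(int((u-u0+.5)*k),0),(int((u-u0+.5)*k),6),(0,255,255),1);cv2.putText(c,str(u),(int((u-u0+.5)*k)-8,16),0,.3,(0,255,255),1)
    for v in range(-(-v0//step)*step,v1,step):
        cv2.line(c,(0,int((v-v0+.5)*k)),(6,int((v-v0+.5)*k)),(0,255,255),1);cv2.putText(c,str(v),(8,int((v-v0+.5)*k)+3),0,.3,(0,255,255),1)
    return c
cv2.imwrite("pics/a.png",crop(T,288,424,160,224,5.85))
a=crop(T,128,232,115,240,4);b=crop(S,238,318,188,350,3.7)
h=max(a.shape[0],b.shape[0]);o=np.zeros((h,a.shape[1]+b.shape[1],3),np.uint8);o[:a.shape[0],:a.shape[1]]=a;o[:b.shape[0],a.shape[1]:]=b
cv2.imwrite("pics/b.png",o);print(o.shape)
E
```

```text
(599, 712, 3)
```

View pics/a.png

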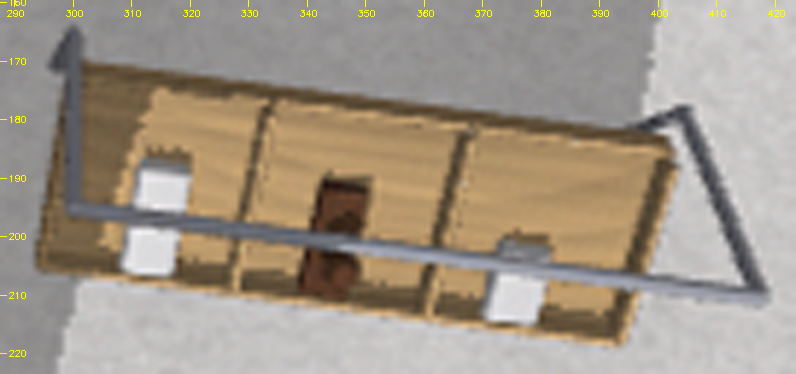

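View pics/b.png

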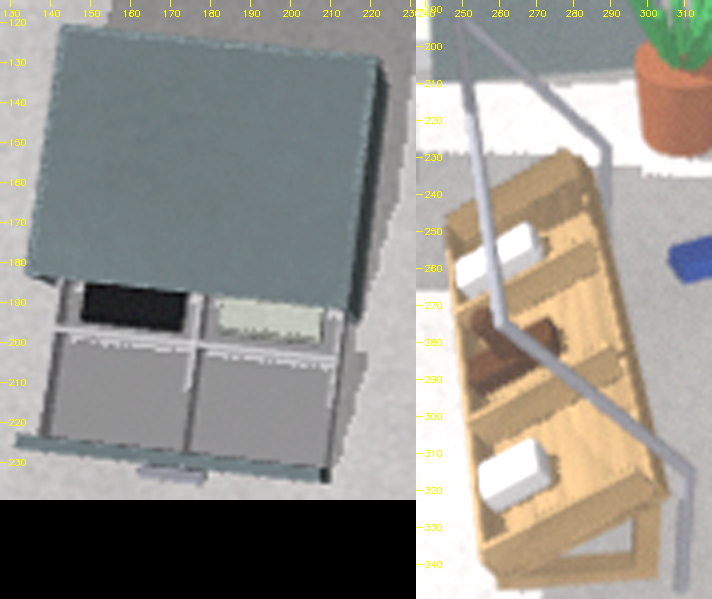

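```bash
cat > h.py <<'E'
import numpy as np,pickle,cv2
def ray(d,u,v):
    r=d["extrinsics"][:3,:3]@np.linalg.solve(d["K"],[u,v,1.]);return d["extrinsics"][:3,3],r
def plane(d,u,v,z):
    o,r=ray(d,u,v);return o+r*(z-o[2])/r[2]
def proj(d,p):
    E=d["extrinsics"];q=d["K"]@(E[:3,:3].T@(np.asarray(p)-E[:3,3]));return q[:2]/q[2]
def rigid(L,W):  # 2D: W = R L + t
    L,W=np.array(L),np.array(W);l,w=L.mean(0),W.mean(0);a,b=L-l,W-w
    th=np.arctan2((a[:,0]*b[:,1]-a[:,1]*b[:,0]).sum(),(a*b).sum());R=np.array([[np.cos(th),-np.sin(th)],[np.sin(th),np.cos(th)]])
    return th,w-R@l,(L@R.T+(w-R@l)-W)
E
python3 - <<'E'
from h import *
T=pickle.load(open("top0.pkl","rb"));S=pickle.load(open("side0.pkl","rb"))
np.set_printoptions(precision=4,suppress=True)
def fit(d,pts):
    th,t,e=rigid([p[2:4] for p in pts],[plane(d,p[0],p[1],p[4])[:2] for p in pts]);print(th,t,(e*1000).round(1).tolist());return th,t
print("caddy top");fit(T,[(299.7,195.5,-.049,.134,.186),(417,210.3,-.049,-.134,.186),(300,166.5,.04,.134,.085),(404,178,.04,-.134,.085),(294,206,-.062,.134,.0335),(394,218,-.062,-.134,.0335),(302,170.5,.0234,.134,.082),(402.5,183.5,.0234,-.134,.082)])
print("caddy side");fit(S,[(252,193.5,-.049,.134,.186),(260.5,275,-.049,-.134,.186) if 0 else (291,227,.04,.134,.085),(312.5,314.5,.04,-.134,.085),(247,247,-.062,.134,.0335),(257,337.5,-.062,-.134,.0335),(279.5,228.5,.0234,.134,.082),(304.5,321,.0234,-.134,.082)])
print("unit");th,t=fit(T,[(142.5,120.5,.17,.107,.078),(222,129,.17,-.107,.078),(134.5,183.5,0,.107,.078),(215.5,193.5,0,-.107,.078)])
R=np.array([[np.cos(th),-np.sin(th)],[np.sin(th),np.cos(th)]])
for u,v,z in[(131,226,.068),(208.5,234.5,.068),(162,233.5,.051),(178.5,235.5,.051),(178,199.5,.034),(190*0+173.5,225,.034)]:
    print((plane(T,u,v,z)[:2]-t)@R)
M=T["pixels"].astype(int);
for n,d in(("top",T),("side",S)):
    M=d["pixels"].astype(int);w=((M.min(2)>115)&(M.max(2)-M.min(2)<25)).astype(np.uint8)
    print(n,M[205,313] if n=="top" else M[260,262])
E
```

```text
caddy top
-0.13687951745604832 [ 0.5612 -0.2463] [[1.1, -1.6], [1.8, -2.0], [3.1, -0.5], [0.3, -1.2], [0.3, 0.3], [-1.0, 0.4], [-3.3, 7.0], [-2.4, -2.4]]
caddy side
-0.14460741557387705 [ 0.5627 -0.2454] [[-1.9, 8.3], [-1.8, -1.8], [0.5, -1.5], [-3.1, -5.4], [-2.6, -4.6], [7.4, -4.4], [1.6, 9.4]]
unit
-0.120031326249724 [0.5646 0.2094] [[-1.5, -1.4], [-0.2, -1.4], [-0.9, 1.1], [2.6, 1.6]]
[-0.1102  0.1028]
[-0.1098 -0.1023]
[-0.121   0.0234]
[-0.1214 -0.0211]
[-0.0252 -0.0035]
[-0.0952 -0.0003]
top [139 139 140]
side [129 128 129]
```

```bash
cat >> h.py <<'E'
from scipy.spatial.transform import Rotation as Ro
CT,Cth=np.array([.5615,-.2455,0]),-.137
UT,Uth=np.array([.5646,.2094,0]),-.120
RC=Ro.from_euler('z',Cth).as_matrix();RU=Ro.from_euler('z',Uth).as_matrix()
A=.5585;SL=np.array([[np.cos(A),0,-np.sin(A)],[0,1,0],[np.sin(A),0,np.cos(A)]])  # columns: up-slope, y, normal
FOOT=np.array([-.05,0,.022])
def slope(s,y,n): return CT+RC@(FOOT+SL@np.array([s,y,n]))
def onslope(d,u,v,n):
    o,r=ray(d,u,v);M=(RC@SL).T;o=M@(o-CT-RC@FOOT);r=M@r;return o+r*(n-o[2])/r[2]
DOWN=np.diag([-1.,1,-1])
RS=RC@SL@DOWN     # tool square to slope
RD=RU@DOWN        # tool down, in unit axes
def unit(x,y,z): return UT+RU@np.array([x,y,z])
def go(p,R=None):
    from workcell import sensors
    s=sensors.get_state();R0=Ro.from_rotvec(s["orientation"])
    R=R0.as_matrix() if R is None else R
    print("travel",((p-s["tcp_pos"])/.05).round(2).tolist(),"rot",np.rad2deg((Ro.from_matrix(R)*R0.inv()).as_rotvec()/8).round(2).tolist(),"target",np.round(p,4).tolist())
E
python3 - <<'E'
from h import *
np.set_printoptions(precision=4,suppress=True)
T=pickle.load(open("top0.pkl","rb"));S=pickle.load(open("side0.pkl","rb"))
for name,n,P in[("long",.016,[(311.5,187.5),(319.5,188.5),(308.5,205.5),(317,206.8)]),("stamp",.012,[(342.5,190),(350.5,190.5),(339.5,209),(348,210.2)])]:
    print(name,np.array([onslope(T,*p,n) for p in P]))
print("side long",np.array([onslope(S,*p,.016) for p in[(265,237.5),(271,245),(249.5,256),(252,264.5)]]))
print("side stamp",np.array([onslope(S,*p,.012) for p in[(276,278),(254,291.5)]]),"handle top",onslope(S,255,272.5,.043))
print("cup",plane(T,254,216,.1), "bigstamp",plane(T,344,265,.03))
go(slope(.027,0,.15),RS)
E
```

```text
long [[0.0556 0.0954 0.016 ]
 [0.0556 0.0744 0.016 ]
 [0.0022 0.0946 0.016 ]
 [0.0015 0.0716 0.016 ]]
stamp [[ 0.0576  0.014   0.012 ]
 [ 0.059  -0.0066  0.012 ]
 [ 0.0013  0.0108  0.012 ]
 [ 0.0009 -0.0121  0.012 ]]
side long [[0.0501 0.1339 0.016 ]
 [0.0611 0.0971 0.016 ]
 [0.0045 0.1015 0.016 ]
 [0.0079 0.0695 0.016 ]]
side stamp [[ 0.0561 -0.0044  0.012 ]
 [ 0.0022 -0.0081  0.012 ]] handle top [0.0262 0.005  0.043 ]
cup [0.4884 0.0016 0.1   ] bigstamp [ 0.3594 -0.2347  0.03  ]
travel [4.65, 4.87, -1.33] rot [-5.25, -0.82, 17.76] target [0.4559, -0.2309, 0.1635]
```

>>> apply_moves(travel=[[0.4,0.4,0.2],[0.8,0.8,0.4],[1.2,1.2,0.6],[1.5,1.5,0.8],[1.8,1.8,1.0],[2.1,2.1,1.2],[2.3,2.3,1.3],[2.4,2.4,1.4],[2.5,2.5,1.4],[2.5,2.5,1.4]], delta_rot=[[0,0,1],[0,0,2],[0,0,3],[0,0,4],[0,0,5],[0,0,6],[0,0,7],[0,0,8],[0,0,9],[0,0,9]], jaw=0.5, force=30)

```text
t: 1.1
tcp_pos: [0.349, -0.3494, 0.301]
orientation: [-2.076, -2.357, -0.001]
force: [0.1, -0.9, -0.3]
grip_width: 0.499
grip_force: 0.0
```

>>> apply_moves(travel=[[0.2,0.3,0],[0.4,0.6,0],[0.6,0.9,0],[0.8,1.2,0],[1.0,1.5,0],[1.2,1.8,0],[1.2,2.1,0],[1.2,2.4,0],[1.2,2.4,0],[1.2,2.4,0]], delta_rot=[[0,0,1],[0,0,2],[0,0,3],[0,0,4],[0,0,5],[0,0,6],[0,0,7],[0,0,8],[0,0,9],[0,0,9]])

```text
t: 2.1
tcp_pos: [0.4082, -0.2299, 0.3009]
orientation: [-0.3, -3.127, -0.0]
force: [-0.6, 0.1, -0.0]
grip_width: 0.501
grip_force: 0.0
```

```bash
python3 -c "
from h import *
go(slope(.028,.0015,.14),RS)
from workcell import sensors; s=sensors.get_state(); print(s['joint_positions'],s['tcp_pos'],s['grip_width'])"
```

```text
travel [1.08, -0.01, -2.91] rot [-0.65, -3.95, 0.38] target [0.4622, -0.2303, 0.1556]
[-6.55929747e-01 -6.77391750e-02  1.24363204e-01  1.76361066e+00
 -2.84019424e-04 -4.64909402e-01] [ 0.40824242 -0.22987939  0.30089997] 0.5005849720239686
```

>>> apply_moves(travel=[[0,0,-0.3],[0,0,-0.6],[0,0,-1.0],[0.2,0,-1.5],[0.5,0,-2.0],[0.8,0,-2.5],[1.08,-0.01,-2.91],[1.08,-0.01,-2.91],[1.08,-0.01,-2.91]], delta_rot=[[-0.16,-1,0.1],[-0.33,-2,0.2],[-0.5,-3,0.3],[-0.65,-3.95,0.38],[-0.65,-3.95,0.38],[-0.65,-3.95,0.38],[-0.65,-3.95,0.38],[-0.65,-3.95,0.38],[-0.65,-3.95,0.38]])

```text
t: 3.0
tcp_pos: [0.4619, -0.2304, 0.1551]
orientation: [0.177, 2.579, -0.049]
force: [-0.9, -0.6, 0.6]
grip_width: 0.498
grip_force: 0.0
```

```bash
python3 - <<'E'
from h import *
from workcell import cams
go(slope(.028,.0015,.10),RS);go(slope(.028,.0015,.017),RS)
d=cams.snapshot("side");t=cams.snapshot("top")
a=cv2.resize(d["pixels"][100:360,140:340,::-1],None,fx=2,fy=2,interpolation=cv2.INTER_CUBIC);b=cv2.resize(t["pixels"][110:240,270:430,::-1],None,fx=2.4,fy=2.4,interpolation=cv2.INTER_CUBIC)
o=np.zeros((520,400+b.shape[1],3),np.uint8);o[:,:400]=a;o[:b.shape[0],400:]=b;cv2.imwrite("pics/c.png",o)
E
```

```text
travel [0.43, -0.06, -0.67] rot [-0.01, -0.01, -0.0] target [0.4832, -0.2332, 0.1216]
travel [1.3, -0.18, -2.08] rot [-0.01, -0.01, -0.0] target [0.5268, -0.2392, 0.0513]
```

View pics/c.png

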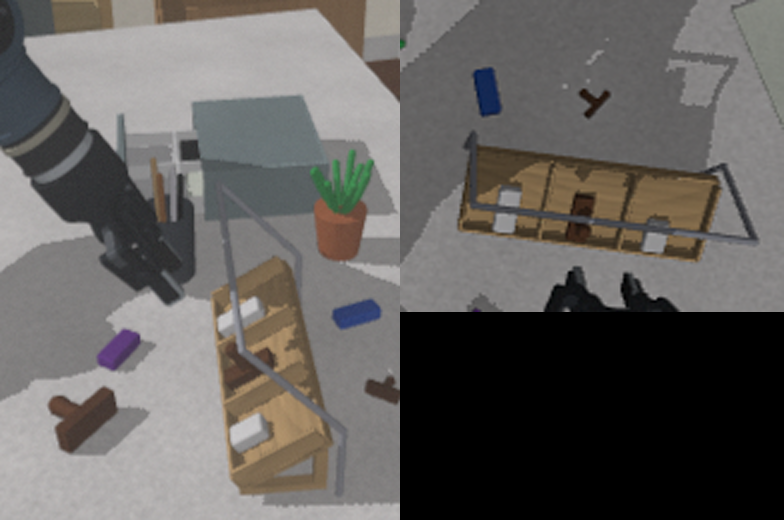

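```bash
python3 - <<'E'
from h import *
T=pickle.load(open("top0.pkl","rb"));S=pickle.load(open("side0.pkl","rb"))
p=np.array([.4619,-.2304,.1551])
for d,o,k,c in((T,(270,110),2.4,400),(S,(140,100),2,0)):
    for q in(p,p-RS[:,2]*.006+RS[:,1]*.021,p-RS[:,2]*.006-RS[:,1]*.021,slope(.027,.0015,.043)): 
        u=proj(d,q);print(((u-o+.5)*k+[c,0]).round(1))
E
```

```text
[598.7 276.9]
[578.  277.3]
[621.2 282.7]
[584.8 232.3]
[177.8 286.3]
[173.4 269.4]
[175.2 295.8]
[232.  347.9]
```

>>> apply_moves(travel=[[0.2,-0.03,-0.32],[0.4,-0.06,-0.64],[0.6,-0.09,-0.96],[0.8,-0.12,-1.28],[1.0,-0.14,-1.6],[1.15,-0.16,-1.84],[1.25,-0.18,-2.0],[1.3,-0.18,-2.08],[1.3,-0.18,-2.08]], delta_rot=[[0,0,0],[0,0,0],[0,0,0],[0,0,0],[0,0,0],[0,0,0],[0,0,0],[0,0,0],[0,0,0]])

```text
t: 4.0
tcp_pos: [0.5277, -0.2399, 0.0522]
orientation: [0.174, 2.578, -0.051]
force: [-0.4, 0.5, 0.7]
grip_width: 0.499
grip_force: 0.0
```

>>> apply_moves(travel=[[0,0,0],[0,0,0],[0,0,0],[0,0,0],[0,0,0],[0,0,0],[0,0,0],[0,0,0]], delta_rot=[[0,0,0],[0,0,0],[0,0,0],[0,0,0],[0,0,0],[0,0,0],[0,0,0],[0,0,0]], jaw=1.0, force=30)

```text
t: 4.8
tcp_pos: [0.5279, -0.24, 0.0529]
orientation: [0.173, 2.576, -0.052]
force: [-3.2, 1.2, 5.5]
grip_width: 0.168
grip_force: 29.9
```

>>> apply_moves(travel=[[-0.1,0.01,0.17],[-0.3,0.04,0.5],[-0.6,0.08,1.0],[-0.9,0.12,1.5],[-1.2,0.16,2.0],[-1.5,0.2,2.5],[-1.7,0.24,3.0],[-1.9,0.26,3.5],[-2.0,0.28,4.0],[-2.0,0.3,4.4],[-2.0,0.3,4.4]], delta_rot=[[0,0,0],[0,0,0],[0,0,0],[0,0,0],[0,0,0],[0,0,0],[0,0,0],[0,0,0],[0,0,0],[0,0,0],[0,0,0]])

```text
t: 5.9
tcp_pos: [0.428, -0.2254, 0.2757]
orientation: [0.172, 2.574, -0.056]
force: [0.6, -0.7, 0.4]
grip_width: 0.169
grip_force: 29.6
```

```bash
python3 - <<'E'
from h import *
from workcell import cams,sensors
print(sensors.get_state()["grip_width"])
go(unit(-.110+.046,.048,.20),RD)
d=cams.snapshot("side");pickle.dump(d,open("s1.pkl","wb"));cv2.imwrite("pics/d.png",cv2.resize(d["pixels"][60:320,20:340,::-1],None,fx=2.4,fy=2.4,interpolation=cv2.INTER_CUBIC))
E
```

```text
0.16905046563183868
travel [1.58, 9.8, -1.51] rot [0.55, 4.0, 0.09] target [0.5068, 0.2647, 0.2]
```

View pics/d.png

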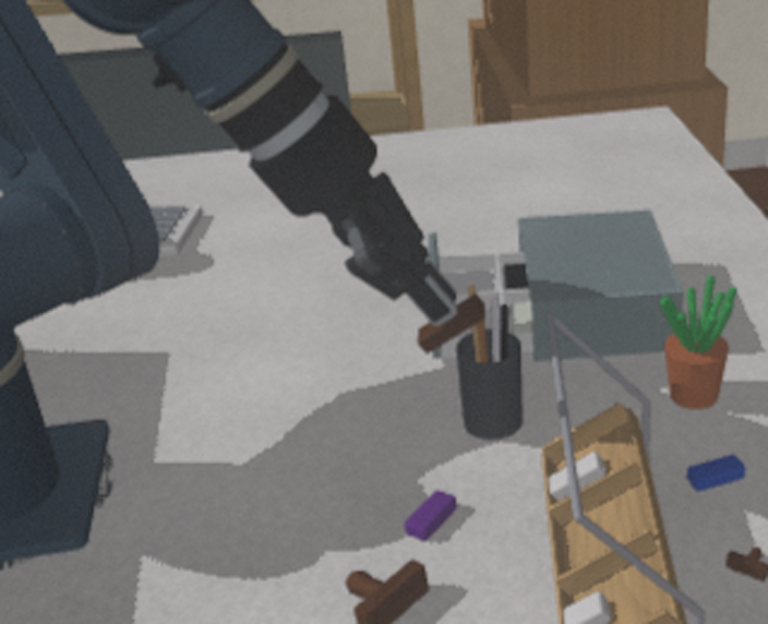

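>>> apply_moves(travel=[[0,0.3,0.3],[0,0.9,0.5],[0,1.7,0.5],[0,2.6,0.5],[0,3.5,0.5],[0.2,4.4,0.5],[0.4,5.3,0.5],[0.7,6.2,0.4],[1.0,7.1,0.2],[1.2,7.9,0],[1.4,8.7,-0.2],[1.5,9.3,-0.4]], delta_rot=[[0,0,0],[0.05,0.4,0],[0.14,1,0.02],[0.28,2,0.04],[0.41,3,0.06],[0.48,3.5,0.08],[0.55,4,0.09],[0.55,4,0.09],[0.55,4,0.09],[0.55,4,0.09],[0.55,4,0.09],[0.55,4,0.09]])

```text
t: 7.15
tcp_pos: [0.5015, 0.2426, 0.2483]
orientation: [-0.188, -3.127, -0.004]
force: [0.4, 0.4, -0.1]
grip_width: 0.172
grip_force: 29.6
```

>>> apply_moves(travel=[[0.04,0.3,-0.2],[0.08,0.5,-0.5],[0.08,0.5,-0.8],[0.08,0.5,-1.0],[0.08,0.5,-1.0],[0.08,0.5,-1.0]], delta_rot=[[0,0,0],[0,0,0],[0,0,0],[0,0,0],[0,0,0],[0,0,0]])

```text
t: 7.75
tcp_pos: [0.5064, 0.2645, 0.2017]
orientation: [-0.193, -3.131, -0.006]
force: [-0.9, 0.5, 0.7]
grip_width: 0.171
grip_force: 29.6
```

```bash
python3 - <<'E'
from h import *
from workcell import cams,sensors
s=sensors.get_state();print(s["grip_width"],s["tcp_pos"])
go(unit(-.110+.046,.048,.04),RD)
d=cams.snapshot("side");t=cams.snapshot("top")
a=cv2.resize(d["pixels"][90:260,140:340,::-1],None,fx=2,fy=2,interpolation=cv2.INTER_CUBIC);b=cv2.resize(t["pixels"][110:250,110:250,::-1],None,fx=2.8,fy=2.8,interpolation=cv2.INTER_CUBIC)
o=np.zeros((400,400+b.shape[1],3),np.uint8);o[:a.shape[0],:400]=a;o[:b.shape[0],400:]=b;cv2.imwrite("pics/e.png",o)
E
```

```text
0.17113866244370932 [0.50638511 0.26452993 0.20172413]
travel [0.01, 0.0, -3.23] rot [-0.03, -0.03, 0.02] target [0.5068, 0.2647, 0.04]
```

View pics/e.png

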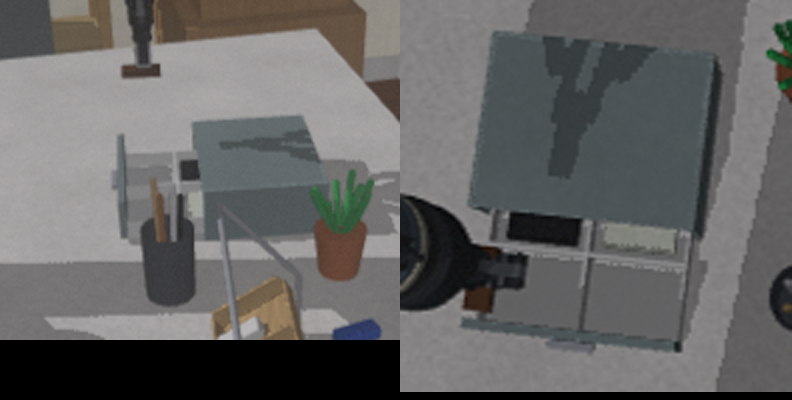

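>>> apply_moves(travel=[[0,0,-0.4],[0,0,-1.0],[0,0,-1.6],[0,0,-2.2],[0,0,-2.7],[0,0,-3.0],[0,0,-3.2],[0,0,-3.2]], delta_rot=[[0,0,0],[0,0,0],[0,0,0],[0,0,0],[0,0,0],[0,0,0],[-0.03,-0.03,0],[-0.03,-0.03,0]])

```text
t: 8.65
tcp_pos: [0.506, 0.2653, 0.0411]
orientation: [-0.192, -3.134, 0.001]
force: [0.1, 0.1, 0.6]
grip_width: 0.167
grip_force: 29.6
```

>>> apply_moves(travel=[[0,0,-0.07],[0,0,-0.14],[0,0,-0.2],[0,0,-0.2]], delta_rot=[[0,0,0],[0,0,0],[0,0,0],[0,0,0]])

```text
t: 9.05
tcp_pos: [0.5065, 0.2655, 0.0319]
orientation: [-0.192, -3.136, -0.0]
force: [-0.8, -0.0, -1.2]
grip_width: 0.172
grip_force: 29.6
```

>>> apply_moves(travel=[[0,0,-0.04],[0,0,-0.08],[0,0,-0.08]], delta_rot=[[0,0,0],[0,0,0],[0,0,0]])

```text
t: 9.35
tcp_pos: [0.5073, 0.2656, 0.0289]
orientation: [0.192, 3.134, 0.001]
force: [-0.4, -0.4, 2.9]
grip_width: 0.174
grip_force: 29.8
```

>>> apply_moves(travel=[[0,0,-0.03],[0,0,-0.06],[0,0,-0.06]], delta_rot=[[0,0,0],[0,0,0],[0,0,0]])

```text
t: 9.65
tcp_pos: [0.5092, 0.2655, 0.0288]
orientation: [0.192, 3.13, 0.001]
force: [-0.7, -3.1, 13.0]
grip_width: 0.166
grip_force: 30.8
```

>>> apply_moves(travel=[[0,0,0.05],[0,0,0.05]], delta_rot=[[0,0,0],[0,0,0]])

```text
t: 9.85
tcp_pos: [0.5076, 0.2658, 0.0288]
orientation: [0.192, 3.133, 0.002]
force: [-1.0, -0.1, 7.4]
grip_width: 0.169
grip_force: 30.2
```

>>> apply_moves(travel=[[0,0,0],[0,0,0],[0,0,0],[0,0,0],[0,0,0.1],[0,0,0.4],[0,0,0.9],[0,0,1.6],[0,0,2.4],[0,0,3.2],[0,0,4.0],[0,0,4.8]], delta_rot=[[0,0,0],[0,0,0],[0,0,0],[0,0,0],[0,0,0],[0,0,0],[0,0,0],[0,0,0],[0,0,0],[0,0,0],[0,0,0],[0,0,0]], jaw=0.5)

```text
t: 11.05
tcp_pos: [0.5064, 0.2654, 0.2708]
orientation: [0.192, 3.134, 0.002]
force: [0.7, 1.4, 0.8]
grip_width: 0.498
grip_force: 0.0
```

```bash
python3 - <<'E'
from h import *
go(slope(.028,.084,.14),RS);go(slope(.028,.084,.22),RS)
E
```

```text
travel [-0.66, -8.28, -2.3] rot [-0.52, -3.95, -0.11] target [0.4735, -0.1486, 0.1556]
travel [-1.5, -8.16, -0.95] rot [-0.52, -3.95, -0.11] target [0.4315, -0.1428, 0.2234]
```

>>> apply_moves(travel=[[-0.2,-0.3,0.2],[-0.5,-1.0,0.3],[-0.8,-1.8,0.3],[-1.1,-2.7,0.3],[-1.4,-3.6,0.3],[-1.7,-4.5,0.3],[-1.8,-5.4,0.3],[-1.8,-6.3,0.2],[-1.8,-7.1,0],[-1.7,-7.7,-0.3],[-1.6,-8.1,-0.7],[-1.5,-8.16,-0.95]], delta_rot=[[0,0,0],[0,0,0],[0,0,0],[0,0,0],[-0.06,-0.5,0],[-0.13,-1,-0.03],[-0.2,-1.5,-0.04],[-0.26,-2,-0.05],[-0.33,-2.5,-0.07],[-0.4,-3,-0.08],[-0.46,-3.5,-0.1],[-0.52,-3.95,-0.11]])

```text
t: 12.25
tcp_pos: [0.4308, -0.1447, 0.22]
orientation: [0.183, 2.577, -0.055]
force: [0.4, -0.5, -1.2]
grip_width: 0.498
grip_force: 0.0
```

```bash
python3 - <<'E'
from h import *
from workcell import cams,sensors
go(slope(.028,.084,.05),RS);go(slope(.028,.084,.0035),RS)
d=cams.snapshot("side");t=cams.snapshot("top")
a=cv2.resize(d["pixels"][90:290,140:330,::-1],None,fx=2.1,fy=2.1,interpolation=cv2.INTER_CUBIC);b=cv2.resize(t["pixels"][110:250,110:390,::-1],None,fx=1.4,fy=1.4,interpolation=cv2.INTER_CUBIC)
o=np.zeros((430,400+b.shape[1],3),np.uint8);o[:a.shape[0],:a.shape[1]]=a;o[:b.shape[0],400:]=b;cv2.imwrite("pics/f.png",o)
E
```

```text
travel [1.8, -0.21, -2.81] rot [0.01, 0.0, 0.04] target [0.5207, -0.1551, 0.0792]
travel [2.29, -0.27, -3.6] rot [0.01, 0.0, 0.04] target [0.5451, -0.1584, 0.0398]
```

View pics/f.png

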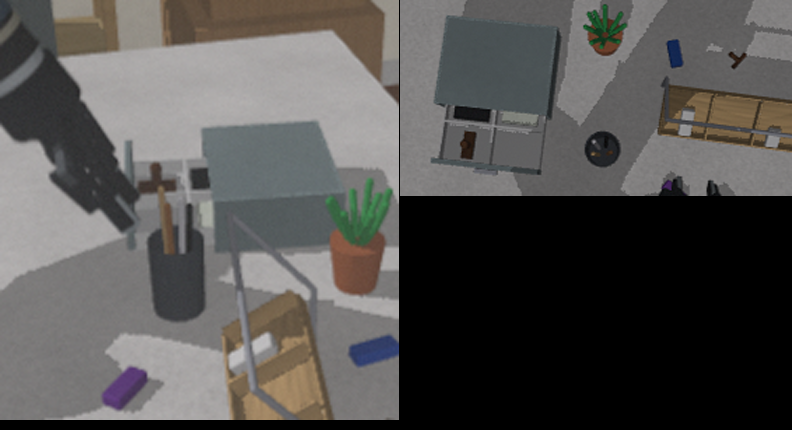

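>>> apply_moves(travel=[[0.2,-0.02,-0.31],[0.5,-0.06,-0.78],[0.8,-0.1,-1.25],[1.1,-0.13,-1.72],[1.4,-0.16,-2.2],[1.7,-0.2,-2.66],[1.9,-0.22,-2.98],[2.05,-0.24,-3.22],[2.15,-0.25,-3.38],[2.22,-0.26,-3.5],[2.27,-0.27,-3.58],[2.27,-0.27,-3.58]], delta_rot=[[0,0,0],[0,0,0],[0,0,0],[0,0,0],[0,0,0],[0,0,0],[0,0,0],[0,0,0],[0,0,0],[0,0,0],[0,0,0],[0,0,0]])

```text
t: 13.55
tcp_pos: [0.5454, -0.156, 0.0411]
orientation: [0.178, 2.58, -0.051]
force: [-0.0, -0.7, 0.0]
grip_width: 0.498
grip_force: 0.0
```

>>> apply_moves(travel=[[0,0,0],[0,0,0],[0,0,0],[0,0,0],[0,0,0],[0,0,0],[0,0,0],[0,0,0]], delta_rot=[[0,0,0],[0,0,0],[0,0,0],[0,0,0],[0,0,0],[0,0,0],[0,0,0],[0,0,0]], jaw=1.0, force=40)

```text
t: 14.35
tcp_pos: [0.5454, -0.1564, 0.0419]
orientation: [0.178, 2.579, -0.052]
force: [-4.9, 0.9, 6.6]
grip_width: 0.269
grip_force: 40.3
```

>>> apply_moves(travel=[[-0.1,0.01,0.17],[-0.3,0.04,0.5],[-0.6,0.08,1.0],[-0.9,0.12,1.5],[-1.2,0.16,2.0],[-1.5,0.2,2.5],[-1.8,0.24,3.0],[-2.0,0.26,3.5],[-2.2,0.28,4.1],[-2.3,0.3,4.7],[-2.3,0.3,4.9],[-2.3,0.3,4.9]], delta_rot=[[0,0,0],[0,0,0],[0,0,0],[0,0,0],[0,0,0],[0,0,0],[0,0,0],[0,0,0],[0,0,0],[0,0,0],[0,0,0],[0,0,0]])

```text
t: 15.55
tcp_pos: [0.4304, -0.1414, 0.2877]
orientation: [0.178, 2.578, -0.054]
force: [0.2, -0.2, -0.3]
grip_width: 0.268
grip_force: 41.2
```

```bash
python3 - <<'E'
from h import *
from workcell import cams,sensors
print(sensors.get_state()["grip_width"])
go(unit(-.110+.046,-.048,.20),RD)
d=cams.snapshot("side");t=cams.snapshot("top")
a=cv2.resize(d["pixels"][90:290,140:330,::-1],None,fx=2.1,fy=2.1,interpolation=cv2.INTER_CUBIC);b=cv2.resize(t["pixels"][110:250,110:390,::-1],None,fx=1.4,fy=1.4,interpolation=cv2.INTER_CUBIC)
o=np.zeros((430,400+b.shape[1],3),np.uint8);o[:a.shape[0],:a.shape[1]]=a;o[:b.shape[0],400:]=b;cv2.imwrite("pics/g.png",o)
E
```

```text
0.26817218769350465
travel [1.3, 6.22, -1.75] rot [0.53, 3.97, 0.12] target [0.4953, 0.1694, 0.2]
```

View pics/g.png

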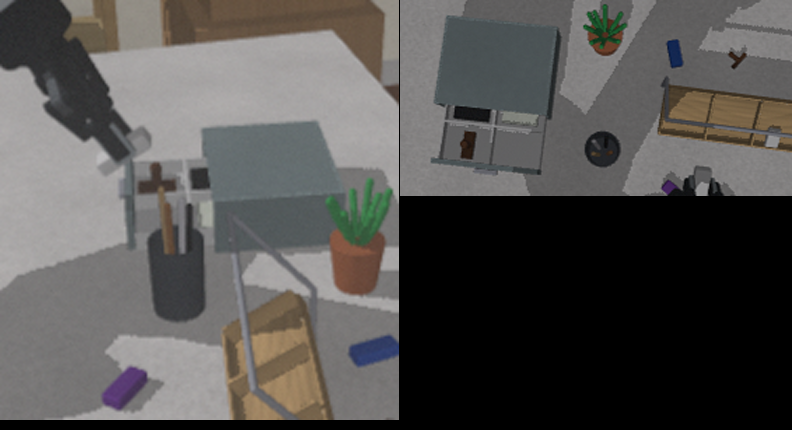

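>>> apply_moves(travel=[[0,0.3,0.2],[0,0.9,0.3],[0,1.7,0.3],[0,2.5,0.3],[0.1,3.3,0.3],[0.3,4.0,0.2],[0.6,4.7,0],[0.9,5.3,-0.4],[1.1,5.8,-0.8],[1.2,6.1,-1.3],[1.3,6.22,-1.75],[1.3,6.22,-1.75]], delta_rot=[[0,0,0],[0.05,0.4,0],[0.13,1,0.03],[0.26,2,0.06],[0.4,3,0.09],[0.47,3.5,0.1],[0.53,3.97,0.12],[0.53,3.97,0.12],[0.53,3.97,0.12],[0.53,3.97,0.12],[0.53,3.97,0.12],[0.53,3.97,0.12]])

```text
t: 16.85
tcp_pos: [0.4915, 0.1703, 0.1912]
orientation: [-0.186, -3.121, 0.002]
force: [-1.0, -0.3, -1.1]
grip_width: 0.268
grip_force: 41.2
```

```bash
python3 -c "
from h import *
go(unit(-.064,-.048,.035),RD)"
```

```text
travel [0.08, -0.02, -3.12] rot [0.0, -0.11, -0.01] target [0.4953, 0.1694, 0.035]
```

>>> apply_moves(travel=[[0.02,0,-0.4],[0.05,0,-1.0],[0.08,0,-1.6],[0.08,-0.02,-2.2],[0.08,-0.02,-2.6],[0.08,-0.02,-2.9],[0.08,-0.02,-3.12],[0.08,-0.02,-3.12]], delta_rot=[[0,0,0],[0,-0.1,0],[0,-0.1,0],[0,-0.1,0],[0,-0.1,0],[0,-0.1,0],[0,-0.1,0],[0,-0.1,0]])

```text
t: 17.65
tcp_pos: [0.4972, 0.1683, 0.0405]
orientation: [0.19, 3.129, 0.002]
force: [0.0, 0.5, -1.7]
grip_width: 0.267
grip_force: 41.2
```

>>> apply_moves(travel=[[0,0,-0.1],[0,0,-0.2],[0,0,-0.28],[0,0,-0.28]], delta_rot=[[0,0,0],[0,0,0],[0,0,0],[0,0,0]])

```text
t: 18.05
tcp_pos: [0.4988, 0.1689, 0.028]
orientation: [0.19, 3.125, 0.004]
force: [0.1, -0.3, 0.4]
grip_width: 0.27
grip_force: 41.2
```

```bash
python3 -c "
from h import *
go(unit(-.064,-.048,.018),RD)"
```

```text
travel [-0.07, 0.01, -0.2] rot [-0.01, 0.08, 0.01] target [0.4953, 0.1694, 0.018]
```

>>> apply_moves(travel=[[-0.03,0,-0.06],[-0.06,0,-0.12],[-0.06,0,-0.16],[-0.06,0,-0.16]], delta_rot=[[0,0.04,0],[0,0.08,0],[0,0.08,0],[0,0.08,0]])

```text
t: 18.45
tcp_pos: [0.4957, 0.1689, 0.0198]
orientation: [-0.19, -3.135, -0.003]
force: [-0.4, 0.8, -0.6]
grip_width: 0.266
grip_force: 41.2
```

>>> apply_moves(travel=[[0,0,-0.04],[0,0,-0.06],[0,0,-0.06]], delta_rot=[[0,0,0],[0,0,0],[0,0,0]])

```text
t: 18.75
tcp_pos: [0.4959, 0.1689, 0.0171]
orientation: [-0.19, -3.135, -0.003]
force: [0.5, -0.3, -1.4]
grip_width: 0.269
grip_force: 41.2
```

>>> apply_moves(travel=[[0,0,-0.03],[0,0,-0.05],[0,0,-0.05]], delta_rot=[[0,0,0],[0,0,0],[0,0,0]])

```text
t: 19.05
tcp_pos: [0.4974, 0.1688, 0.0168]
orientation: [0.19, 3.133, 0.003]
force: [-0.5, -0.5, 5.8]
grip_width: 0.269
grip_force: 42.0
```

Contact with the floor. Release, then rise.

>>> apply_moves(travel=[[0,0,0.03],[0,0,0.03],[0,0,0.03],[0,0,0.03],[0,0,0.1],[0,0,0.4],[0,0,0.9],[0,0,1.6],[0,0,2.4],[0,0,3.2],[0,0,4.0],[0,0,4.4]], delta_rot=[[0,0,0],[0,0,0],[0,0,0],[0,0,0],[0,0,0],[0,0,0],[0,0,0],[0,0,0],[0,0,0],[0,0,0],[0,0,0],[0,0,0]], jaw=0.5)

```text
t: 20.25
tcp_pos: [0.4974, 0.1693, 0.2396]
orientation: [0.19, 3.13, 0.006]
force: [0.5, -0.4, 1.2]
grip_width: 0.502
grip_force: 0.0
```

```bash
python3 - <<'E'
from h import *
from workcell import cams
go(unit(-.16,0,.20),RD);go(unit(-.16,0,.045),RD)
d=cams.snapshot("side");M=d["pixels"].astype(int)
# white eraser blob in drawer right bay, stamp blob in left bay (side view)
for n,m in(("white",(M.min(2)>135)&(M.max(2)-M.min(2)<20)),("brown",(M[:,:,0]-M[:,:,2]>12)&(M[:,:,0]<110))):
    k,_,st,c=cv2.connectedComponentsWithStats(m[130:230,180:260].astype(np.uint8))
    print(n,[(s[4],(q+[180,130]).round().tolist()) for s,q in zip(st[1:],c[1:]) if s[4]>15])
print(proj(d,unit(-.064,.048,.02)),proj(d,unit(-.064,-.048,.028)))
cv2.imwrite("pics/h0.png",cv2.resize(d["pixels"][90:290,140:330,::-1],None,fx=3,fy=3,interpolation=cv2.INTER_CUBIC))
E
```

```text
travel [-1.83, 1.19, -0.79] rot [-0.02, 0.04, 0.01] target [0.4058, 0.2286, 0.2]
travel [-1.83, 1.19, -3.89] rot [-0.02, 0.04, 0.01] target [0.4058, 0.2286, 0.045]
white [(np.int32(3750), [208.0, 162.0]), (np.int32(70), [238.0, 191.0]), (np.int32(154), [244.0, 216.0]), (np.int32(60), [257.0, 216.0])]
brown [(np.int32(107), [215.0, 176.0]), (np.int32(104), [220.0, 199.0])]
[215.67925592 178.55983824] [216.75147742 192.78762784]
```

>>> apply_moves(travel=[[-0.4,0.2,0],[-0.9,0.5,0],[-1.4,0.8,-0.1],[-1.83,1.1,-0.3],[-1.9,1.19,-0.6],[-1.9,1.19,-0.8],[-1.9,1.19,-0.8],[-1.9,1.19,-0.8]], delta_rot=[[0,0,0],[0,0,0],[0,0,0],[0,0,0],[0,0,0],[0,0,0],[0,0,0],[0,0,0]], jaw=1.0)

```text
t: 21.1
tcp_pos: [0.4012, 0.228, 0.1944]
orientation: [-0.191, -3.135, -0.002]
force: [-0.1, 0.4, 0.4]
grip_width: 0.001
grip_force: 0.0
```

```bash
python3 - <<'E'
from h import *
from workcell import cams
go(unit(-.16,0,.031),RD)
d=cams.snapshot("side");t=cams.snapshot("top");pickle.dump(t,open("t2.pkl","wb"))
a=cv2.resize(d["pixels"][130:290,180:320,::-1],None,fx=2.8,fy=2.8,interpolation=cv2.INTER_CUBIC);b=cv2.resize(t["pixels"][110:250,110:240,::-1],None,fx=3,fy=3,interpolation=cv2.INTER_CUBIC)
o=np.zeros((450,400+b.shape[1],3),np.uint8);o[:a.shape[0],:a.shape[1]]=a;o[:b.shape[0],400:]=b;cv2.imwrite("pics/h.png",o)
E
```

```text
travel [0.09, 0.01, -3.27] rot [-0.01, -0.01, 0.01] target [0.4058, 0.2286, 0.031]
```

View pics/h.png

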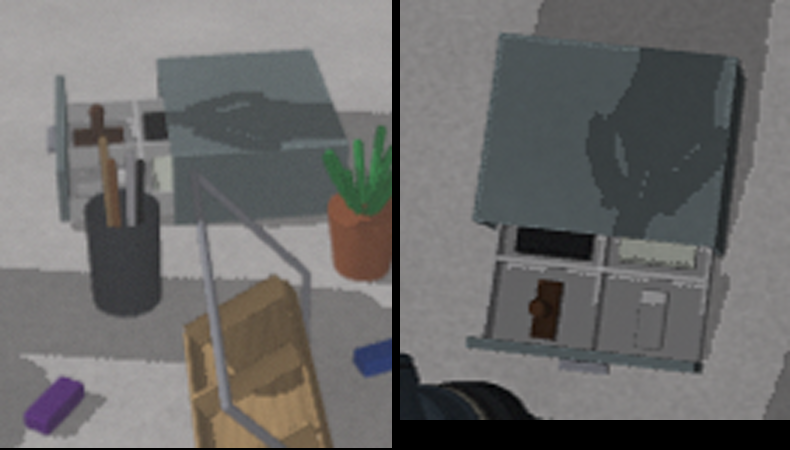

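>>> apply_moves(travel=[[0,0,-0.4],[0,0,-1.1],[0,0,-1.9],[0,0,-2.5],[0,0,-3.0],[0.05,0,-3.27],[0.09,0,-3.27],[0.09,0,-3.27]], delta_rot=[[0,0,0],[0,0,0],[0,0,0],[0,0,0],[0,0,0],[0,0,0],[0,0,0],[0,0,0]])

```text
t: 22.0
tcp_pos: [0.407, 0.2287, 0.0326]
orientation: [0.191, 3.134, 0.004]
force: [0.8, 0.2, 0.2]
grip_width: -0.002
grip_force: 0.0
```

>>> apply_moves(travel=[[0.06,-0.007,0],[0.12,-0.014,0],[0.18,-0.02,0],[0.24,-0.03,0],[0.3,-0.036,0],[0.36,-0.043,0],[0.42,-0.05,0],[0.48,-0.058,0],[0.54,-0.065,0],[0.6,-0.072,0],[0.66,-0.08,0],[0.72,-0.086,0]], delta_rot=[[0,0,0],[0,0,0],[0,0,0],[0,0,0],[0,0,0],[0,0,0],[0,0,0],[0,0,0],[0,0,0],[0,0,0],[0,0,0],[0,0,0]])

```text
t: 23.2
tcp_pos: [0.4413, 0.2241, 0.0312]
orientation: [-0.19, -3.135, -0.003]
force: [0.1, 1.1, 1.0]
grip_width: 0.0
grip_force: 0.7
```

```bash
python3 - <<'E'
from h import *
go(unit(-.021,0,.031),RD)
from workcell import sensors;s=sensors.get_state();print(s["force"],RU.T@(s["tcp_pos"]-UT))
E
```

```text
travel [2.05, -0.24, -0.0] rot [-0.01, -0.01, 0.01] target [0.5438, 0.2119, 0.031]
[0.07352536 1.09146376 0.95468111] [-0.12418885 -0.00014642  0.03119561]
```

>>> apply_moves(travel=[[0.06,-0.007,0],[0.14,-0.017,0],[0.23,-0.028,0],[0.32,-0.038,0],[0.41,-0.05,0],[0.5,-0.06,0],[0.59,-0.07,0],[0.68,-0.08,0],[0.77,-0.092,0],[0.86,-0.103,0],[0.95,-0.114,0],[1.04,-0.125,0]], delta_rot=[[0,0,0],[0,0,0],[0,0,0],[0,0,0],[0,0,0],[0,0,0],[0,0,0],[0,0,0],[0,0,0],[0,0,0],[0,0,0],[0,0,0]])

```text
t: 24.4
tcp_pos: [0.4938, 0.2177, 0.0312]
orientation: [-0.19, -3.135, -0.003]
force: [-0.5, -0.9, -0.6]
grip_width: -0.001
grip_force: 0.7
```

>>> apply_moves(travel=[[0.08,-0.01,0],[0.16,-0.02,0],[0.24,-0.03,0],[0.32,-0.04,0],[0.4,-0.05,0],[0.46,-0.055,0],[0.52,-0.062,0],[0.58,-0.07,0]], delta_rot=[[0,0,0],[0,0,0],[0,0,0],[0,0,0],[0,0,0],[0,0,0],[0,0,0],[0,0,0]])

```text
t: 25.2
tcp_pos: [0.5227, 0.2144, 0.0313]
orientation: [-0.19, -3.136, -0.003]
force: [-0.7, -1.2, -0.7]
grip_width: 0.003
grip_force: 0.7
```

```bash
python3 - <<'E'
from h import *
from workcell import sensors,cams;s=sensors.get_state();print(s["force"],RU.T@(s["tcp_pos"]-UT))
go(unit(-.021,0,.031),RD)
t=cams.snapshot("top");pickle.dump(t,open("t3.pkl","wb"))
# panel top edge rows along a right-side column (unit y=-0.08)
for x in np.arange(-.12,.03,.006):
    u=proj(t,unit(x,-.085,.068));print(round(x,3),t["pixels"][int(u[1].round()),int(u[0].round())].tolist(),end=";")
E
```

```text
[-0.73114703 -1.18099405 -0.65201597] [-4.21804563e-02 -2.27763465e-05  3.13059854e-02]
travel [0.42, -0.05, -0.01] rot [-0.01, -0.0, 0.01] target [0.5438, 0.2119, 0.031]
-0.12 [145, 142, 141];-0.114 [144, 141, 141];-0.108 [139, 137, 137];-0.102 [144, 141, 142];-0.096 [148, 146, 146];-0.09 [151, 148, 148];-0.084 [146, 143, 143];-0.078 [144, 141, 141];-0.072 [144, 143, 142];-0.066 [143, 142, 141];-0.06 [144, 142, 142];-0.054 [141, 139, 139];-0.048 [147, 145, 145];-0.042 [147, 146, 146];-0.036 [149, 147, 147];-0.03 [149, 147, 147];-0.024 [70, 76, 78];-0.018 [85, 93, 97];-0.012 [85, 94, 97];-0.006 [107, 106, 107];0.0 [108, 107, 108];0.006 [82, 91, 94];0.012 [83, 92, 94];0.018 [84, 93, 95];0.024 [85, 93, 95];
```

>>> apply_moves(travel=[[0.05,-0.006,0],[0.1,-0.012,0],[0.15,-0.018,0],[0.2,-0.024,0],[0.24,-0.03,0],[0.28,-0.034,0],[0.32,-0.04,0],[0.36,-0.043,0],[0.4,-0.048,0],[0.43,-0.05,0],[0.46,-0.055,0],[0.46,-0.055,0]], delta_rot=[[0,0,0],[0,0,0],[0,0,0],[0,0,0],[0,0,0],[0,0,0],[0,0,0],[0,0,0],[0,0,0],[0,0,0],[0,0,0],[0,0,0]])

```text
t: 26.45
tcp_pos: [0.5456, 0.2117, 0.0314]
orientation: [-0.19, -3.135, -0.003]
force: [-2.2, 0.1, 0.9]
grip_width: 0.001
grip_force: 1.0
```

```bash
cat > chk.py <<'E'
from h import *
from workcell import sensors,cams;s=sensors.get_state();print(s["t"],s["force"],RU.T@(s["tcp_pos"]-UT))
t=cams.snapshot("top")
for y in(-.085,.085):
    for x in np.arange(-.03,.02,.003):
        u=proj(t,unit(x,y,.068));print(round(x,3),t["pixels"][int(u[1].round()),int(u[0].round()),0],end=";")
    print()
E
python3 chk.py
```

```text
26.45 [-2.20400698  0.07592578  0.8533513 ] [-1.91687825e-02 -8.28703561e-06  3.13798442e-02]
-0.03 148;-0.027 146;-0.024 146;-0.021 147;-0.018 147;-0.015 149;-0.012 145;-0.009 151;-0.006 118;-0.003 72;-0.0 65;0.003 86;0.006 85;0.009 85;0.012 85;0.015 84;0.018 85;
-0.03 59;-0.027 59;-0.024 58;-0.021 58;-0.018 49;-0.015 44;-0.012 40;-0.009 34;-0.006 24;-0.003 27;-0.0 25;0.003 29;0.006 24;0.009 27;0.012 26;0.015 29;0.018 26;
```

>>> apply_moves(travel=[[0.03,-0.004,0],[0.06,-0.007,0],[0.09,-0.01,0],[0.12,-0.014,0],[0.12,-0.014,0]], delta_rot=[[0,0,0],[0,0,0],[0,0,0],[0,0,0],[0,0,0]])

```text
t: 27.0
tcp_pos: [0.5456, 0.2117, 0.0314]
orientation: [-0.187, -3.124, -0.004]
force: [-14.4, 1.5, 11.5]
grip_width: 0.003
grip_force: 7.7
```

```bash
python3 chk.py
```

```text
27.0 [-14.3620552    1.49939029  11.49548649] [-1.91835760e-02 -2.52387401e-05  3.13506502e-02]
-0.03 148;-0.027 147;-0.024 148;-0.021 147;-0.018 147;-0.015 150;-0.012 146;-0.009 150;-0.006 119;-0.003 72;-0.0 65;0.003 102;0.006 86;0.009 83;0.012 84;0.015 84;0.018 85;
-0.03 31;-0.027 54;-0.024 59;-0.021 59;-0.018 59;-0.015 60;-0.012 58;-0.009 53;-0.006 41;-0.003 34;-0.0 26;0.003 29;0.006 26;0.009 28;0.012 26;0.015 29;0.018 29;
```

>>> apply_moves(travel=[[-0.1,0.01,0],[-0.3,0.04,0],[-0.6,0.07,0],[-1.0,0.12,0],[-1.5,0.18,0.1],[-2.0,0.24,0.5],[-2.5,0.3,1.0],[-2.9,0.35,1.6],[-3.2,0.38,2.2],[-3.3,0.4,2.6],[-3.3,0.4,2.6],[-3.3,0.4,2.6]], delta_rot=[[0,0,0],[0,0,0],[0,0,0],[0,0,0],[0,0,0],[0,0,0],[0,0,0],[0,0,0],[0,0,0],[0,0,0],[0,0,0],[0,0,0]])

```text
t: 28.25
tcp_pos: [0.3872, 0.2311, 0.1615]
orientation: [0.19, 3.134, 0.004]
force: [0.4, -0.4, -0.6]
grip_width: 0.002
grip_force: 0.0
```

```bash
python3 chk.py
```

```text
28.25 [ 0.37008714 -0.4176921  -0.6233801 ] [-0.17869174  0.00026633  0.16150115]
-0.03 134;-0.027 135;-0.024 134;-0.021 133;-0.018 134;-0.015 136;-0.012 133;-0.009 138;-0.006 108;-0.003 65;-0.0 61;0.003 80;0.006 78;0.009 62;0.012 58;0.015 58;0.018 57;
-0.03 130;-0.027 134;-0.024 134;-0.021 133;-0.018 136;-0.015 131;-0.012 133;-0.009 134;-0.006 100;-0.003 58;-0.0 56;0.003 79;0.006 77;0.009 78;0.012 79;0.015 77;0.018 79;
```

The drawer is flush and stays shut after the arm has backed off, so I'm handing in.

```bash
python3 -c "
from workcell import bot
print(bot.sign_off())"
```

```text
the job is handed in; nothing more can be done
None
```

The job is handed in after about 28 s of the 70 s allowed: the stamp stands upright in the left compartment, the long eraser lies flat in the right one, the drawer is pushed home and stayed shut once the arm backed off, and the short eraser, pen cup and plant were never touched.

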